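Clamp an offcut in the bench hold-down

ROBOT

A 7-joint arm with a two-finger parallel gripper is mounted at the origin on the work surface. World frame = base frame: x ahead of the robot, y to its left, z up, the work surface at z = 0. Lengths are in m, angles in rad, forces in N, time in s.
With the tool pointing down it reaches from about 0.425 to 0.825 m from the base axis. Payload 3.6 kg.
Tool frame: the origin (TCP) lies midway between the tips of the shut fingers; the grasp point (between the pads) lies arm.pinch_z behind it (arm.pinch_z is the distance from the TCP to the grasp point, in m); z points along the fingers, y is the line along which they close (so a half turn about z gives the same grasp; the last joint's range is limited). The gripper opens to 93 mm and grips with 3 to 60 N. Pads are 15 mm wide; open, the fingers measure 128 mm over their backs; the gripper's body (75 mm by 188 mm) begins 65 mm behind the grasp point.
Start: joints at [-1.27, 0.615, -0.013, 1.423, 0.008, 1.103, -0.04], TCP at [0.209, 0.615, 0.219] pointing down, gripper open.
Joint ranges: [-3.12, 3.12], [-0.3, 2.06], [-1.34, 1.32], [0.26, 2.42], [-1.36, 4.5], [0.01, 1.98], [-2.84, 2.84]. Speed limits (rad/s): [2.79, 2.79, 3.14, 3.14, 3.14, 3.14, 3.14].

INTERFACE

Orientations are given as [roll, pitch, yaw] about the fixed x, y, z axes, in that order (R = Rz(yaw) Ry(pitch) Rx(roll)).
In Python, from cell import arm, vision gives the robot as it stands.
- The arm moves only by the tool send_rows, never from a script. Its argument "series" is text: rows parted by semicolons, each of 5 numbers parted by spaces: the shift along the tool's x, y, z in cm, then the turn about the tool's z in rad, then the opening, from 0 (shut) to 1 (fully open). In form: x y z yaw gripper; .... A call has 1 to 12 rows; each row shifts and turns the commanded pose from where the row before left it, along the tool's axes as they then stand; what a row does not reach is not made up. A row lasts 1/10 s, in which the tool goes at most 50 mm and 8.59 degrees, less where a joint would pass 70% of its speed; a pose out of reach is approached as far as the arm can. A call with a gripper value outside its range is refused whole. The fingers move at their own pace and stop on an object; the grip force is fixed at half the most. Time passes only in rows, so rows that do not move let the fingers close. It gives the time, the measured TCP pose, the force, the opening and the grip force at its end, in the units of the state.
- arm.sense(): the state, without advancing time (a new reading comes with each control period).
- vision.read_camera(name): name is "scene" or "top" or "wrist"; returns a dict with "img" (384x512x3 uint8, red, green, blue), "vfov" (degrees; the focal length in pixels is half the picture's height over the tangent of half this angle, whatever the lens; pixels are square), "cx", "cy" (the principal point, pixels), "k1" (the pictures are not rectified: a ray, as slopes to the right and down, at radius r is drawn at 1 + k1 r^2 times it, then the intrinsics apply), "R" (3x3) and "t" (3): a world point X has camera coordinates R X + t. Camera axes: x right, y down, z forward; pixel columns grow to the right and rows downward; lengths in m; the calibration is good to about 2 mm. A picture is of the moment at which its call begins. There is no depth.
- arm.job_done(): hands the job in; it is judged then, once.
The state is a dict: "time_s": time; "joint_pos": joint angles; "qvel": joint speeds; "joint_torque": joint torques, N m; "position": TCP position; "eef_rot": TCP orientation; "contact_force": force on the tool from outside, world axes, zero at the start; "torque": the same for the moment, N m; "opening": finger opening in m; "grip_force": force on a finger pad.
Only numpy, scipy, OpenCV 4.12 (cv2) and the standard library are available. Lean on these libraries where they do the work, as an engineer would, in place of code of your own. Each camera call takes 0.05 s, during which the arm holds its last target. There are 200 camera calls.

TASK

Push the wooden offcut in the green hold-down jig all the way home against the end stop, then screw the red clamp knob down, clockwise, until its rubber pad holds the wood with about 20 newtons, letting your hand sink with the knob rather than dragging it up or down. Never crush the wood by overtightening, leave everything else on the bench where it is, and let go of the knob at the end.

Things in the scene. Friction and masses are not known exactly. Their poses are not given: they have to be found in the camera images.
- jig: Fixed green hold-down jig. Steel base plate 200 x 340 x 12 mm (x -85 to +115, y -140 to +200 mm), origin at its underside on the bench, z up. A 63 mm wide channel runs along the jig's y axis at x = 0, floor 12 mm up, between aluminium rails (y -100 to +60 mm, tops 28 mm above the bench).
- stop (a point): Centre of the end stop's face: across the channel at jig y = -100 mm, facing +y; this point is 31 mm above the bench. The stop's top is 46 mm above the bench.
- arm (a point): Point on the screw axis at the top of the jig's C-frame arm, at jig x = 0, y = -30 mm, 105 mm above the bench; fixed. The arm is 30 mm wide with a 38 mm round boss, and comes from a post at jig x = +60 to +90 mm. Fingers beside the knob have free room above it.
- screw: Clamp screw with its round red fluted knob, 40 mm diameter, 32 mm tall. The point is the knob's centre, on the vertical axis, half-way up; 162 mm above the bench at the start (fully up), and sinks with the knob. Its orientation does not turn. Clockwise from above lowers knob, screw and pad by 36 mm per turn (5.73 mm per rad), at most 5 rad in all.
- turn (a joint): Turn of the knob in rad, 0 at the start, growing clockwise from above. Turning takes about 0.2 N m of thread friction plus 0.0057 N m per newton of clamping; it stays where left up to about 30 N. A grip of about 35 N turns it without slipping.
- sleeve (a joint): Axial shift (m) of the knob on its sprung sleeve: 0 at rest, + when the knob is pulled up, - when pressed down; 5 N per mm, 7 mm each way. It shows how hard the knob is dragged along the axis by a hand that does not sink with it; more than 20 N (4 mm) harms the thread.
- knob_top (a point): Centre of the knob's top face, with a white mark near the edge. Under the arm the screw ends in a black rubber pad, 30 mm diameter, not turning, on a locked tail of unknown length: it starts 5 to 17 mm above the wood (first touch after 0.87 to 3 rad). The pad yields 1 mm per 8 N: 0.44 rad past first touch gives 20 N.
- plank: Loose planed pine offcut, 60 mm (its x) by 220 mm (its y) by 38 mm tall, about 0.26 kg; origin at its centre. It lies in the channel with 1.5 mm play to each rail, its free end (+y) sticking out past the rails, 30 to 60 mm short of the stop, and slides along the jig's -y to its home, where its centre is at jig y = +10 mm and its top 50 mm above the bench.
- glue: White glue bottle, 34 mm diameter, 85 mm tall, standing on the jig's base plate behind the channel (+x side); origin under it. Leave alone.
- paint_can: Paint can 104 mm diameter, 125 mm tall; origin under it. Leave alone.
- screw_jar: Jar 68 mm diameter, 85 mm tall; origin under it. Leave alone.
- screwdriver: Red-handled screwdriver, 200 mm long, lying on the bench; origin under its middle. Leave alone.
- brush: Paint brush, 200 mm long, lying on the bench; origin under its middle. Leave alone.
- offcut: Spare darker offcut 60 x 130 x 38 mm lying on the bench beside the jig; origin under it. Leave alone.
- tape: Yellow tape measure 68 mm across, 36 mm tall; origin under it. Leave alone.
Mind the look-alikes: they are no part of the job. Leave any yellow look-alike of the plank alone.

How it is judged:
On the way, in this order (a step that is already met when the one before it is completed fails the run):
1. the offcut is home against the stop (within 3.5 mm), while the pad does not yet press on it (y of plank in the frame of jig below 0.0135 m and z of plank in the frame of jig below 0.036 m and angle between the y axis of plank and the y axis of jig, either way round below 0.08 rad and contact force between screw and plank below 1 N), for 0.2 s.
2. the pad presses on the offcut with more than 10 N (y of plank in the frame of jig below 0.0135 m and z of plank in the frame of jig below 0.036 m and angle between the y axis of plank and the y axis of jig, either way round below 0.08 rad and contact force between screw and plank above 10 N), for 0.2 s.
At the end, for the whole second after the job is handed in: The offcut lies in the channel within 3.5 mm of the stop, the pad presses on it with 10 to 30 N, the screw stands still and nothing is touched by the robot (all of step 2 and contact force between screw and plank below 30 N and linear speed of plank below 0.01 m/s and linear speed of screw below 0.005 m/s).
It fails at once if the pad crushes the wood with more than 40 N (contact force between screw and plank above 40 N).
It fails at once if the knob is dragged or pressed along its axis with more than 20 N (sleeve shifted over 4 mm) (value of joint sleeve above 0.004 m or value of joint sleeve below -0.004 m).
It fails at once if a bystander is moved by more than 25 mm (distance of any of glue, paint_can, screw_jar, screwdriver, brush, offcut, tape from where it was at the start of the episode above 0.025 m).
It also fails if it takes over 72 s, if anything falls off the work surface, if the arm or the gripper's body presses on something with over 40 N, if the wrist force passes 120 N, or if a joint passes its speed limit or range.

## Working session

There is one attempt and no reset: what is moved stays moved. The work goes in short steps, Python scripts to look and compute and a tool call to move; the robot and the scene stay as the last step left them, time stands still between calls to the robot, and variables do not carry over. Pictures are saved under pics/ and viewed, at most 10 in all, crops included, and the job is handed in when it is done.

Besides the shell and the picture viewer there is one more tool, called after "Call:" in YAML: its name, and indented under it one key for each argument. send_rows: Moves the arm, as the interface text tells. Its arguments: {"type":"object","properties":{"series":{"type":"string"}},"required":["series"]}

```bash
mkdir -p pics; ls; python3 - <<'E'
from cell import arm, vision
import cv2,numpy as np
print(arm.sense(), arm.pinch_z)
ims=[]
for n in("scene","top"):
    c=vision.read_camera(n); cv2.imwrite(f"pics/{n}0.png",c["img"][:,:,::-1])
    print(n,{k:np.round(v,3).tolist() for k,v in c.items() if k!="img"})
E
```

```text
pics
{'time_s': 0.0, 'joint_pos': array([-1.26945452,  0.61592246, -0.01262045,  1.42486615,  0.00809913,
        1.1033662 , -0.04036542]), 'qvel': array([ 0.00016512, -0.00025508, -0.00044035, -0.00139381, -0.00020602,
        0.00076958, -0.00031644]), 'joint_torque': array([ 7.78765898e-04, -4.58942091e+01,  2.09203167e-01, -1.65733498e+01,
       -6.11083908e-02,  2.05425045e-02,  2.41310136e-04]), 'position': array([0.20904074, 0.61465517, 0.21748988]), 'eef_rot': array([-3.13908078e+00,  3.16613192e-05,  2.81385469e+00]), 'contact_force': array([ 0.10423518,  0.07427332, -0.67110397]), 'torque': array([ 0.00509104,  0.04326195, -0.0212418 ]), 'grip_force': 0.0, 'opening': 0.0926073491458288} 0.0188
scene {'vfov': 55.297, 'cx': 254.649, 'cy': 183.899, 'k1': 0.021, 'R': [[0.799, 0.601, 0.01], [0.415, -0.539, -0.733], [-0.435, 0.59, -0.68]], 't': [-0.438, -0.101, 1.301]}
top {'vfov': 55.855, 'cx': 255.226, 'cy': 193.504, 'k1': -0.113, 'R': [[-0.003, -1.0, -0.001], [-0.995, 0.003, -0.097], [0.097, 0.0, -0.995]], 't': [0.04, 0.544, 1.342]}
```

View pics/scene0.png

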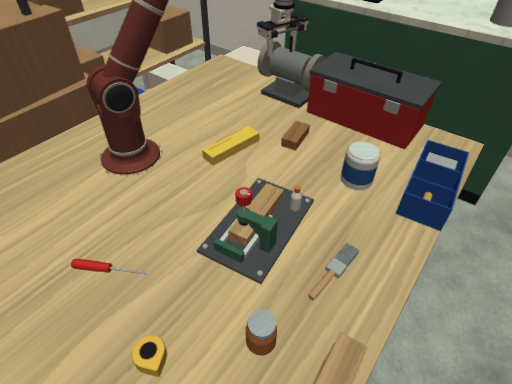

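View pics/top0.png

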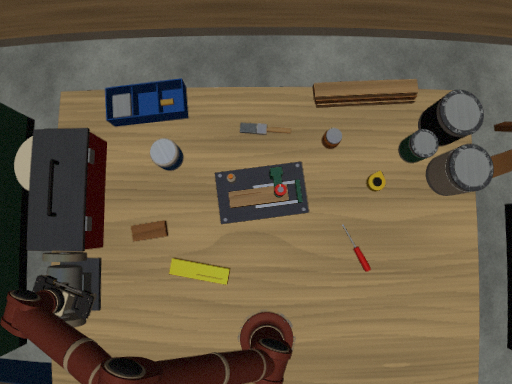

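The scene view shows the jig with its red knob at (244,194), the green arm from a post on the right, and the stop at (228,249). In the top view the plate's corners are at about (216,172), (302,163), (308,212) and (222,223). The knob is at (281,190), the stop at (298,190), and the plank's free end at about (229,199), pointing to world +y. The candidates for the plank are the brown one in the channel at (258,197), the loose dark offcut at (150,231) and the yellow piece at (200,271). Only the first lies in the green jig's channel, so it's the plank.

```bash
cat > h.py <<'E'
from cell import arm, vision
import cv2,numpy as np
def K(c):
    f=c["img"].shape[0]/2/np.tan(np.radians(c["vfov"])/2)
    return np.array([[f,0,c["cx"]],[0,f,c["cy"]],[0,0,1.]])
def ray(c,uv):
    p=cv2.undistortPoints(np.array(uv,float).reshape(-1,1,2),K(c),np.array([c["k1"],0,0,0.]),None)[:,0] if 0 else None
    k=K(c); d=(np.array(uv,float).reshape(-1,2)-k[:2,2])/k[0,0]; s=d.copy()
    for _ in range(20): s=d/(1+c["k1"]*(s**2).sum(1,keepdims=True))
    R=np.array(c["R"]); D=np.c_[s,np.ones(len(s))]@R
    return -R.T@np.array(c["t"]),D
def plane(c,uv,z):
    o,D=ray(c,uv); return o+D*((z-o[2])/D[:,2])[:,None]
def project(c,X):
    R=np.array(c["R"]); return cv2.projectPoints(np.array(X,float).reshape(-1,1,3),cv2.Rodrigues(R)[0],np.array(c["t"],float),K(c),np.array([c["k1"],0,0,0.]))[0][:,0]
def tri(c1,u1,c2,u2):
    (a,A),(b,B)=ray(c1,u1),ray(c2,u2); A=A[0];B=B[0]
    s=np.linalg.lstsq(np.c_[A,-B],b-a,rcond=None)[0]; p,q=a+A*s[0],b+B*s[1]
    return (p+q)/2,np.linalg.norm(p-q)
E
sed -i '/cv2.undistortPoints/d' h.py
python3 - <<'E'
from h import *
T=vision.read_camera("top");S=vision.read_camera("scene")
def mask(c,lo,hi,box):
    x0,x1,y0,y1=box;h=cv2.cvtColor(c["img"],cv2.COLOR_RGB2HSV);m=cv2.inRange(h,lo,hi);o=np.zeros_like(m);o[y0:y1,x0:x1]=m[y0:y1,x0:x1];return o
def red(c,b):
    m=mask(c,(0,150,60),(6,255,255),b)|mask(c,(172,150,60),(180,255,255),b); ys,xs=np.nonzero(m); print("red",xs.min(),xs.max(),ys.min(),ys.max(),len(xs)); return [xs.mean(),ys.mean()]
rt=red(T,(270,292,180,200)); rs=red(S,(230,258,183,210)); print(rt,rs,tri(T,rt,S,rs))
# plate
g=mask(T,(0,0,0),(180,110,110),(205,318,155,230))
g=cv2.morphologyEx(g,cv2.MORPH_OPEN,np.ones((2,2)))
cn=max(cv2.findContours(g,cv2.RETR_EXTERNAL,cv2.CHAIN_APPROX_NONE)[0],key=cv2.contourArea)
b=cv2.boxPoints(cv2.minAreaRect(cn)); P=plane(T,b,.012)
print(b,P,[np.linalg.norm(P[i]-P[i-1]) for i in range(4)])
cv2.imwrite("pics/crop1.png",cv2.resize(T["img"][150:235,205:320,::-1],None,fx=6.5,fy=6.5,interpolation=cv2.INTER_CUBIC))
E
```

```text
red 274 286 184 195 80
red 236 251 187 205 210
[np.float64(279.925), np.float64(189.875)] [np.float64(243.32380952380953), np.float64(197.03809523809525)] (array([ 0.54402548, -0.04609761,  0.15838807]), np.float64(0.0008109646760845384))
[[214.46713 173.10811]
 [303.03537 161.41042]
 [309.90555 213.42757]
 [221.33731 225.12526]] [[ 0.6250212   0.19469724  0.012     ]
 [ 0.66972766 -0.14692336  0.012     ]
 [ 0.4688446  -0.16994653  0.012     ]
 [ 0.42556995  0.16705303  0.012     ]] [np.float64(0.20135789170654222), np.float64(0.3445334574626703), np.float64(0.20219810250509104), np.float64(0.3397666790275789)]
```

View pics/crop1.png

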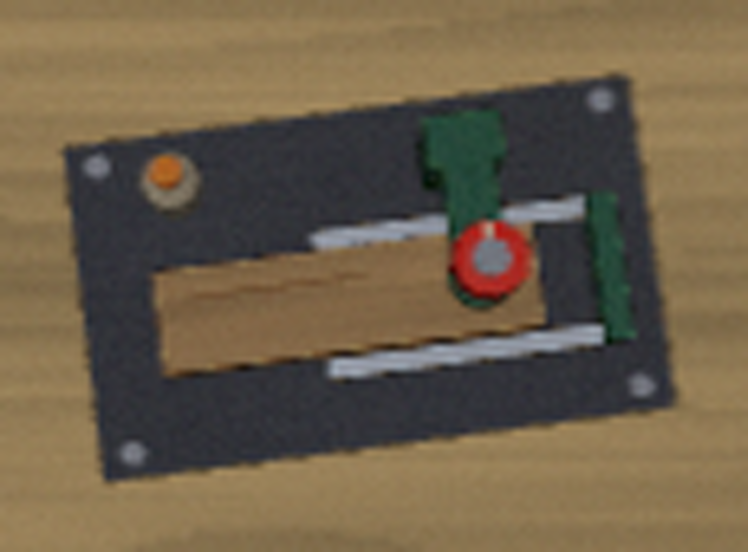

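Plate sides measure 0.201 × 0.342 m against 0.200 × 0.340 given. The yaw is about 0.129, so the jig origin is near (0.536,-0.021). That puts the screw at (0.540,-0.050), which agrees with the triangulated knob to within 5 mm. The crop confirms the plank in the channel, with its free-end corners at crop pixels (153,273) and (165,377). First I'll turn the tool in line with the jig and shut the fingers.

Call:
send_rows:
  series: "0 0 -0.3 0.14 0;0 0 -0.3 0.14 0;0 0 -0.3 0.14 0;0 0 -0.3 0.14 0;0 0 -0.3 0.14 0;0 0 -0.3 0.14 0;0 0 -0.3 0.14 0;0 0 0 0.13 0"

```text
time_s: 1.0
position: [0.2091, 0.6155, 0.2398]
eef_rot: [-3.142, -0.0, 1.699]
contact_force: [0.7, 0.4, -0.2]
opening: 0.0337
grip_force: 0.0
```

```bash
cat >> h.py <<'E'
yaw=0.129; O=np.array([.5363,-.0205,0]); RJ=np.array([[np.cos(yaw),-np.sin(yaw),0],[np.sin(yaw),np.cos(yaw),0],[0,0,1]])
def w(x,y,z): return O+RJ@np.array([x,y,z])
def jig(X): return (np.array(X)-O)@RJ
from scipy.spatial.transform import Rotation as Rn
def delta(target):
    s=arm.sense(); return Rn.from_euler("xyz",s["eef_rot"]).as_matrix().T@(np.array(target)-s["position"])*100
E
python3 - <<'E'
from h import *
T=vision.read_camera("top")
px=np.array([[153,273],[165,377],[545,322],[533,222],[590,195],[605,340]])/6.5+[205,150]
for p,z in zip(px,[.05]*4+[.046]*2): print(jig(plane(T,p,z)[0]).round(4))
print("glue cap",jig(plane(T,np.array([[168,170]])/6.5+[205,150],.085)[0]))
s=arm.sense();print(s["joint_pos"],s["position"],s["eef_rot"]); print(delta(w(0,.225,.22)), w(0,.225,.22))
E
```

```text
[0.0318 0.155  0.05  ]
[-0.0281  0.1556  0.05  ]
[-0.0255 -0.0633  0.05  ]
[ 0.0323 -0.0646  0.05  ]
[ 0.044  -0.0998  0.046 ]
[-0.04   -0.0964  0.046 ]
glue cap [0.08435551 0.13736477 0.085     ]
[-1.43749687  0.61069833  0.28700757  1.39948382 -0.17818374  1.15698355
 -1.00316653] [0.20893953 0.61545223 0.23954278] [-3.14154763e+00  1.88230745e-04  1.69555340e+00]
[-44.67425751  24.47285364   1.96158567] [0.50735543 0.20263048 0.22      ]
```

The free end is at jig y ≈ 155 mm, so the plank is 35 mm short, and the widths and stop match what was given. I'll move to above a point behind the free end.

Call:
send_rows:
  series: "-3.7 2 0.1 0 0;-3.7 2 0.1 0 0;-3.7 2 0.1 0 0;-3.7 2 0.1 0 0;-3.7 2 0.1 0 0;-3.7 2 0.1 0 0;-3.7 2 0.1 0 0;-3.7 2 0.1 0 0;-3.7 2 0.1 0 0;-3.7 2 0.1 0 0;-3.7 2 0.1 0 0;-3.7 2 0.1 0 0"

```text
time_s: 2.25
position: [0.5067, 0.2057, 0.2276]
eef_rot: [-3.141, -0.0, 1.707]
contact_force: [-0.3, 1.0, -0.1]
opening: 0.0007
grip_force: 0.0
```

```bash
python3 - <<'E'
from h import *
s=arm.sense();print(s["joint_pos"],s["position"],s["eef_rot"],jig(s["position"])); print(delta(w(0.002,.185,.032)))
E
```

```text
[-0.65077874  0.45981496  0.33791043  1.72057664 -0.17693144  0.99137596
 -0.11232959] [0.50667155 0.20574399 0.22755861] [-3.14136119e+00 -1.16445939e-04  1.70656451e+00] [-0.00027767  0.22817561  0.22755861]
[-4.32128088  0.20306617 19.55531131]
```

Call:
send_rows:
  series: "-1.8 0.1 3 0 0;-2 0.1 3 0 0;0 0 3 0 0;0 0 3 0 0;0 0 3 0 0;0 0 2.5 0 0;0 0 2 0 0;0 0 0 0 0;0 0 0 0 0"

```text
time_s: 3.15
position: [0.5132, 0.1697, 0.0328]
eef_rot: [-3.141, 0.0, 1.705]
contact_force: [-0.1, -0.2, 1.0]
opening: 0.0004
grip_force: 0.0
```

```bash
python3 - <<'E'
from h import *
s=arm.sense();print(s["eef_rot"],jig(s["position"]))
c=vision.read_camera("scene");cv2.imwrite("pics/s2.png",cv2.resize(c["img"][150:290,170:330,::-1],None,fx=4.2,fy=4.2))
E
```

```text
[-3.14134958e+00  1.95329854e-05  1.70494205e+00] [0.00155163 0.19160944 0.03278084]
```

View pics/s2.png

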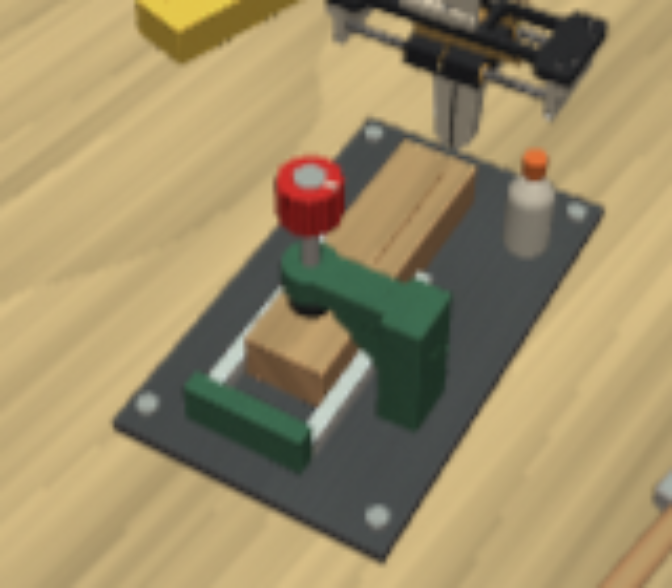

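The shut fingers stand just behind the free end at crop (455,125), clear of the glue at (530,210). I'll push along -y.

Call:
send_rows:
  series: "-0.8 0 0 0 0;-0.8 0 0 0 0;-0.5 0 0 0 0;-0.5 0 0 0 0;-0.5 0 0 0 0;-0.5 0 0 0 0;-0.5 0 0 0 0;-0.5 0 0 0 0;-0.5 0 0 0 0;-0.5 0 0 0 0;-0.3 0 0 0 0;0 0 0 0 0"

```text
time_s: 4.4
position: [0.5207, 0.1125, 0.0326]
eef_rot: [-3.141, -0.002, 1.704]
contact_force: [-1.2, 5.4, 2.2]
opening: 0.0005
grip_force: 2.6
```

```bash
python3 - <<'E'
from h import *
s=arm.sense();print(s["contact_force"],s["eef_rot"],jig(s["position"]))
E
```

```text
[-1.22173478  5.42805116  2.17831498] [-3.14136646e+00 -2.04410521e-03  1.70446783e+00] [0.00163206 0.13390841 0.0326331 ]
```

Call:
send_rows:
  series: "-0.3 0 0 0 0;-0.2 0 0 0 0;-0.2 0 0 0 0;0 0 0 0 0;0 0 0 0 0"

```text
time_s: 4.9
position: [0.5207, 0.1125, 0.0327]
eef_rot: [-3.141, -0.01, 1.709]
contact_force: [-1.7, 14.8, 2.7]
opening: 0.0006
grip_force: 7.5
```

```bash
python3 - <<'E'
from h import *
s=arm.sense();print(s["contact_force"],s["eef_rot"],jig(s["position"]))
E
```

```text
[-1.70194747 14.76200654  2.67329251] [-3.14086784 -0.00992635  1.70940222] [0.00160783 0.13386382 0.03269094]
```

The tool took 7 mm more command without moving and the force rose to 15 N, so the wood is firmly against the stop. I'll back off, rise and look.

Call:
send_rows:
  series: "1 0 0 0 0.3;1.5 0 -1 0 0.5;0 0 -3.5 0 0.8;0 0 -4 0 0.8;0 0 -4 0 0.8;0 0 -4 0 0.8;0 0 -4 0 0.8;0 0 0 -0.14 0.8;0 0 0 -0.14 0.8;0 0 0 -0.14 0.8;0 0 0 -0.14 0.8;0 0 0 -0.14 0.8"

```text
time_s: 6.1
position: [0.5182, 0.1264, 0.2368]
eef_rot: [-3.138, 0.001, 2.407]
contact_force: [0.2, 0.2, -1.2]
opening: 0.0745
grip_force: 0.0
```

Call:
send_rows:
  series: "0 0 0 -0.14 0.8;0 0 0 -0.14 0.8;0 0 0 -0.14 0.8;0 0 0 -0.14 0.8;0 0 0 -0.14 0.8;0 0 0 -0.14 0.8;0 0 0 -0.14 0.8;0 0 0 -0.14 0.8;0 0 0 -0.14 0.8;0 0 0 -0.14 0.8;0 0 0 -0.14 0.8;0 0 0 -0.14 0.8"

```text
time_s: 7.3
position: [0.5184, 0.1263, 0.2365]
eef_rot: [-3.141, -0.004, -2.197]
contact_force: [0.5, 0.7, -0.6]
opening: 0.0746
grip_force: 0.0
```

```bash
python3 - <<'E'
from h import *
s=arm.sense();print(s["joint_pos"],s["eef_rot"],s["position"],jig(s["position"]))
T=vision.read_camera("top");S=vision.read_camera("scene")
# predicted knob top centre / fits, drawn for check
im=np.hstack([cv2.resize(T["img"][160:225,215:310,::-1],None,fx=4.2,fy=4.2,interpolation=cv2.INTER_CUBIC),cv2.resize(S["img"][180:245,215:310,::-1],None,fx=4.2,fy=4.2,interpolation=cv2.INTER_CUBIC)])
cv2.imwrite("pics/c3.png",im)
print("pred top/scene knob top",project(T,[w(0,-.03,.178)]),project(S,[w(0,-.03,.178)]))
for c,y0,x0 in((T,160,215),(S,180,215)):
    print(((project(c,[w(0,-.03,.178),w(.03,.12,.05),w(-.03,.12,.05)])-[x0,y0])*4.2).round(0))
E
```

```text
[-0.10219133  0.42702482 -0.26211738  1.72851693  0.13054896  1.00542794
  2.10352111] [-3.14087747 -0.00357398 -2.19666686] [0.51836595 0.126284   0.23654712] [0.00109763 0.14787145 0.23654712]
pred top/scene knob top [[281.48262554 190.30223186]] [[240.82736307 191.74650072]]
[[279. 127.]
 [ 96. 131.]
 [105. 198.]]
[[108.  49.]
 [258.  67.]
 [183.  37.]]
```

View pics/c3.png

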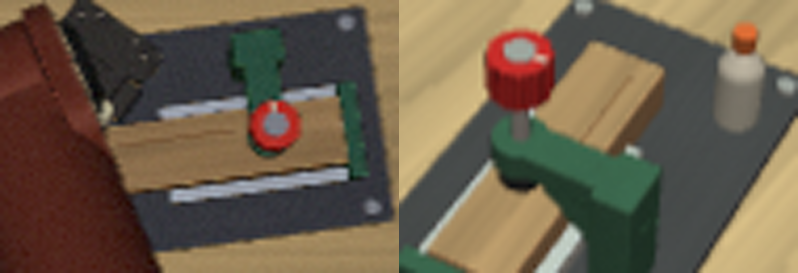

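The wood's end now touches the green stop at top-crop (345,130). The knob's grey centre is at (275,124) in the top crop and (120,50) in the scene crop.

```bash
python3 - <<'E'
from h import *
T=vision.read_camera("top");S=vision.read_camera("scene")
X,g=tri(T,(215+275/4.2-.4,160+124/4.2-.4),S,(215+120/4.2-.4,180+50/4.2-.4)); print(X,g,jig(X))
print("top only",plane(T,(280.1,189.1),.178))
print(delta([.543,-.047,.237]))
E
```

```text
[ 0.54411396 -0.04564985  0.17765199] 0.0002192967297062405 [ 0.00451369 -0.02594609  0.17765199]
top only [[ 0.54423952 -0.0456353   0.178     ]]
[ 12.5944937  -12.30754366   0.02288417]
```

Call:
send_rows:
  series: "2.07 -2.03 0 0 0.8;2.07 -2.03 0 0 0.8;2.07 -2.03 0 0 0.8;2.07 -2.03 0 0 0.8;2.07 -2.03 0 0 0.8;2.07 -2.03 0 0 0.8;0 0 0 0 0.8;0 0 0 0 0.8"

```text
time_s: 8.3
position: [0.5437, -0.0436, 0.2373]
eef_rot: [3.141, -0.001, -2.203]
contact_force: [-0.3, 0.2, 0.4]
opening: 0.0746
grip_force: 0.0
```

```bash
python3 - <<'E'
from h import *
s=arm.sense();print(s["joint_pos"],s["eef_rot"],s["position"])
W=vision.read_camera("wrist");cv2.imwrite("pics/w4.png",W["img"][:,:,::-1])
h=cv2.cvtColor(W["img"],cv2.COLOR_RGB2HSV);m=cv2.inRange(h,(0,150,50),(6,255,255))|cv2.inRange(h,(172,150,50),(180,255,255))
cn=max(cv2.findContours(m,cv2.RETR_EXTERNAL,cv2.CHAIN_APPROX_NONE)[0],key=cv2.contourArea)
print(cv2.boundingRect(cn),cv2.minEnclosingCircle(cn)); print("knob expected px",project(W,[[.5441,-.0457,.178]]), "tcp at .178", project(W,[[*s["position"][:2],.178]]))
E
```

```text
[ 0.19548481  0.44172622 -0.23099877  1.6975608   0.11548395  1.01649349
  2.43451928] [ 3.14095462e+00 -6.04312662e-04 -2.20278548e+00] [ 0.54367453 -0.04357088  0.23729307]
(229, 178, 56, 60) ((256.5, 207.5), 30.438562393188477)
knob expected px [[256.61817345 211.61928464]] tcp at .178 [[258.83152244 213.53902522]]
```

View pics/w4.png

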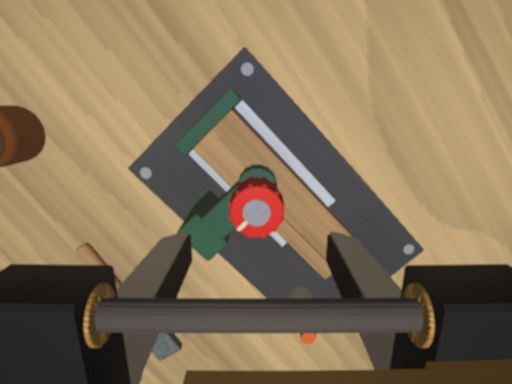

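The wrist view shows the knob centred at (256.5,212), where the calibration puts (0.544,-0.046), midway between the fingers. I'll correct by 2 mm and descend around it.

Call:
send_rows:
  series: "0.15 -0.15 1 0 0.8;0 0 2 0 0.8;0 0 2 0 0.8;0 0 2 0 0.8;0 0 1.4 0 0.8;0 0 1 0 0.8;0 0 0 0 0.8;0 0 0 0 0.8"

```text
time_s: 9.15
position: [0.5445, -0.0446, 0.1438]
eef_rot: [-3.141, 0.0, -2.199]
contact_force: [0.3, -0.7, 1.2]
opening: 0.0743
grip_force: 0.0
```

```bash
python3 - <<'E'
from h import *
s=arm.sense()
for k in("position","eef_rot","contact_force","torque"):print(k,s[k].round(4))
E
```

```text
position [ 0.5445 -0.0446  0.1438]
eef_rot [-3.1415e+00  2.0000e-04 -2.1986e+00]
contact_force [ 0.2894 -0.7183  1.1563]
torque [ 0.0868 -0.0019  0.034 ]
```

Call:
send_rows:
  series: "0 0 0 0 0.4;0 0 0 0 0.3;0 0 0 0 0.2;0 0 0 0 0.2;0 0 0 0 0.2;0 0 0 0 0.2;0 0 0 0 0.2;0 0 0 0 0.2"

```text
time_s: 9.95
position: [0.5446, -0.0453, 0.1438]
eef_rot: [-3.141, 0.0, -2.2]
contact_force: [0.8, 0.8, 0.4]
opening: 0.0398
grip_force: 30.0
```

```bash
cat > st.py <<'E'
from h import *
s=arm.sense()
print("t",s["time_s"],"open",s["opening"],"grip",s["grip_force"],"q7",s["joint_pos"][6])
for k in("position","eef_rot","contact_force","torque"):print(k,s[k].round(4))
E
python3 st.py
```

```text
t 9.95 open 0.03978509256224895 grip 29.999985694885254 q7 2.4049251520878934
position [ 0.5446 -0.0453  0.1438]
eef_rot [-3.1410e+00  1.0000e-04 -2.1995e+00]
contact_force [0.8144 0.7631 0.3609]
torque [-0.0236 -0.1063 -0.0157]
```

Gripped at 39.8 mm and 30 N with no side load. I'll turn clockwise, sinking 0.0573 cm per 0.1 rad.

Call:
send_rows:
  series: "0 0 0.0573 0.1 0.2;0 0 0.0573 0.1 0.2;0 0 0.0573 0.1 0.2;0 0 0.0573 0.1 0.2;0 0 0 0 0.2"

```text
time_s: 10.45
position: [0.5445, -0.0451, 0.1414]
eef_rot: [-3.141, -0.0, -2.599]
contact_force: [1.1, 0.1, 0.5]
opening: 0.0397
grip_force: 30.0
```

```bash
python3 st.py
```

```text
t 10.45 open 0.039717009571612207 grip 30.00114530324936 q7 2.086072096461433
position [ 0.5445 -0.0451  0.1414]
eef_rot [-3.1409e+00 -1.0000e-04 -2.5990e+00]
contact_force [1.0735 0.1203 0.4631]
torque [-0.1078 -0.0958 -0.0432]
```

Call:
send_rows:
  series: "0 0 0.0573 0.1 0.2;0 0 0.0573 0.1 0.2;0 0 0.0573 0.1 0.2;0 0 0.0573 0.1 0.2"

```text
time_s: 10.85
position: [0.5445, -0.045, 0.1392]
eef_rot: [-3.142, 0.0, -3.0]
contact_force: [0.1, 0.1, 0.8]
opening: 0.0396
grip_force: 30.0
```

```bash
python3 st.py; python3 - <<'E'
from h import *
W=vision.read_camera("wrist");im=W["img"]
cv2.imwrite("pics/w5.png",cv2.resize(im[170:330,160:360,::-1],None,fx=3.5,fy=3.5))
E
python3 st.py
```

```text
t 10.85 open 0.039596405366611125 grip 29.99645322561264 q7 1.7684999265160761
position [ 0.5445 -0.045   0.1392]
eef_rot [-3.1415e+00  3.0000e-04 -3.0000e+00]
contact_force [0.0682 0.1182 0.8114]
torque [-0.0325 -0.0741  0.1899]
t 10.9 open 0.039529073413588064 grip 30.001028180122375 q7 1.7660659569329233
position [ 0.5445 -0.045   0.1391]
eef_rot [-3.1413e+00  2.0000e-04 -3.0029e+00]
contact_force [-0.6632  0.6194  1.1862]
torque [-0.0086 -0.1419  0.1056]
```

View pics/w5.png

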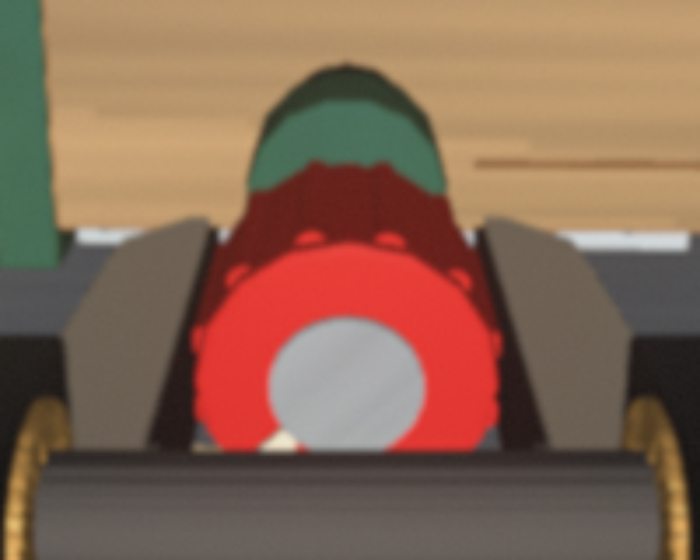

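The white mark sits at about 40° relative to the gripper, as before (about 45°), so the knob isn't slipping. I'll step on and log the turning torque to find first touch.

```bash
cat > lg.py <<'E'
from h import *
import json
s=arm.sense(); y=-s["eef_rot"][2]; a=(y-2.1995)%(2*np.pi)
r=[float(x) for x in (s["time_s"],a,s["torque"][2],s["joint_torque"][6],s["contact_force"][2],.1438-s["position"][2]-a*.00573,s["grip_force"])]
open("log.txt","a").write(json.dumps(r)+"\n"); print(np.round(r,4), s["position"][:2].round(4))
E
python3 lg.py
```

```text
[ 1.0900e+01  8.0340e-01  1.0560e-01 -2.6100e-01  1.1862e+00  1.0000e-04
  3.0001e+01] [ 0.5445 -0.045 ]
```

Call:
send_rows:
  series: "0 0 0.0286 0.05 0.2;0 0 0.0286 0.05 0.2"

```text
time_s: 11.1
position: [0.5444, -0.045, 0.1386]
eef_rot: [-3.142, 0.0, -3.097]
contact_force: [1.2, -0.9, -0.1]
opening: 0.0394
grip_force: 30.0
```

```bash
python3 lg.py
```

```text
[ 1.11000e+01  8.97300e-01  2.29600e-01  7.70000e-02 -6.04000e-02
  1.00000e-04  2.99988e+01] [ 0.5444 -0.045 ]
```

Call:
send_rows:
  series: "0 0 0.0286 0.05 0.2;0 0 0.0286 0.05 0.2"

```text
time_s: 11.3
position: [0.5445, -0.0449, 0.138]
eef_rot: [3.141, 0.0, 3.086]
contact_force: [0.0, 0.6, 0.1]
opening: 0.0393
grip_force: 30.0
```

```bash
python3 lg.py
```

```text
[1.13000e+01 9.97400e-01 1.49400e-01 7.37000e-02 1.24100e-01 1.00000e-04
 2.99988e+01] [ 0.5445 -0.0449]
```

Call:
send_rows:
  series: "0 0 0.0286 0.05 0.2;0 0 0.0286 0.05 0.2"

```text
time_s: 11.5
position: [0.5444, -0.0449, 0.1375]
eef_rot: [3.141, 0.0, 2.986]
contact_force: [-0.1, -0.7, 1.2]
opening: 0.0397
grip_force: 30.0
```

```bash
python3 lg.py
```

```text
[1.15000e+01 1.09730e+00 2.05000e-01 7.32000e-02 1.19950e+00 1.00000e-04
 2.99989e+01] [ 0.5444 -0.0449]
```

Call:
send_rows:
  series: "0 0 0.0286 0.05 0.2;0 0 0.0286 0.05 0.2"

```text
time_s: 11.7
position: [0.5444, -0.0448, 0.1368]
eef_rot: [3.141, 0.0, 2.886]
contact_force: [0.8, -0.8, -0.1]
opening: 0.0395
grip_force: 30.0
```

```bash
python3 lg.py
```

```text
[ 1.17000e+01  1.19730e+00  2.41400e-01  7.27000e-02 -5.93000e-02
  1.00000e-04  2.99989e+01] [ 0.5444 -0.0448]
```

Joint 7's torque is very clean (0.073 steady, noise under 0.001), so first touch will show as a clear rise of about 0.026 per 0.1 rad. I'll continue.

Call:
send_rows:
  series: "0 0 0.0286 0.05 0.2;0 0 0.0286 0.05 0.2;0 0 0.0286 0.05 0.2;0 0 0.0286 0.05 0.2"

```text
time_s: 12.1
position: [0.5445, -0.0447, 0.1357]
eef_rot: [3.141, 0.0, 2.687]
contact_force: [0.5, -0.5, 0.4]
opening: 0.0396
grip_force: 30.0
```

```bash
python3 lg.py
```

```text
[1.21000e+01 1.39720e+00 1.90300e-01 7.18000e-02 3.53100e-01 1.00000e-04
 2.99989e+01] [ 0.5445 -0.0447]
```

Call:
send_rows:
  series: "0 0 0.0286 0.05 0.2;0 0 0.0286 0.05 0.2;0 0 0.0286 0.05 0.2;0 0 0.0286 0.05 0.2"

```text
time_s: 12.5
position: [0.5445, -0.0447, 0.1346]
eef_rot: [3.141, -0.0, 2.487]
contact_force: [0.0, -0.4, 1.7]
opening: 0.0396
grip_force: 30.0
```

```bash
python3 lg.py
```

```text
[1.25000e+01 1.59710e+00 1.57200e-01 7.08000e-02 1.70410e+00 1.00000e-04
 2.99989e+01] [ 0.5445 -0.0447]
```

No touch by 1.6 rad. Two more 0.2 rad steps stay within a safe margin.

Call:
send_rows:
  series: "0 0 0.0286 0.05 0.2;0 0 0.0286 0.05 0.2;0 0 0.0286 0.05 0.2;0 0 0.0286 0.05 0.2"

```text
time_s: 12.9
position: [0.5446, -0.0447, 0.1334]
eef_rot: [3.141, -0.0, 2.287]
contact_force: [0.0, -0.6, 1.0]
opening: 0.0393
grip_force: 30.0
```

```bash
python3 lg.py
```

```text
[1.29000e+01 1.79700e+00 1.94200e-01 7.00000e-02 9.62100e-01 1.00000e-04
 2.99989e+01] [ 0.5446 -0.0447]
```

Call:
send_rows:
  series: "0 0 0.0286 0.05 0.2;0 0 0.0286 0.05 0.2;0 0 0.0286 0.05 0.2;0 0 0.0286 0.05 0.2"

```text
time_s: 13.3
position: [0.5446, -0.0446, 0.1323]
eef_rot: [3.141, -0.0, 2.087]
contact_force: [0.2, -0.2, 0.8]
opening: 0.0399
grip_force: 30.0
```

```bash
python3 lg.py
```

```text
[1.33000e+01 1.99700e+00 1.48200e-01 6.92000e-02 8.29500e-01 1.00000e-04
 2.99989e+01] [ 0.5446 -0.0446]
```

Call:
send_rows:
  series: "0 0 0.0286 0.05 0.2;0 0 0.0286 0.05 0.2"

```text
time_s: 13.5
position: [0.5447, -0.0446, 0.1317]
eef_rot: [3.141, -0.0, 1.987]
contact_force: [0.4, -0.4, 0.8]
opening: 0.0394
grip_force: 30.0
```

```bash
python3 lg.py
```

```text
[1.35000e+01 2.09700e+00 1.92200e-01 6.87000e-02 7.86000e-01 1.00000e-04
 2.99989e+01] [ 0.5447 -0.0446]
```

Call:
send_rows:
  series: "0 0 0.0286 0.05 0.2;0 0 0.0286 0.05 0.2"

```text
time_s: 13.7
position: [0.5447, -0.0445, 0.1311]
eef_rot: [3.141, -0.0, 1.887]
contact_force: [1.5, 1.0, 0.7]
opening: 0.0396
grip_force: 30.0
```

```bash
python3 lg.py
```

```text
[1.37000e+01 2.19690e+00 1.40100e-01 6.84000e-02 7.14100e-01 1.00000e-04
 2.99989e+01] [ 0.5447 -0.0445]
```

Call:
send_rows:
  series: "0 0 0.0286 0.05 0.2;0 0 0.0286 0.05 0.2"

```text
time_s: 13.9
position: [0.5448, -0.0446, 0.1306]
eef_rot: [3.141, -0.0, 1.787]
contact_force: [1.2, 0.5, 0.4]
opening: 0.0399
grip_force: 30.0
```

```bash
python3 lg.py
```

```text
[1.39000e+01 2.29700e+00 2.10600e-01 6.83000e-02 3.63300e-01 1.00000e-04
 2.99989e+01] [ 0.5448 -0.0446]
```

```bash
python3 - <<'E'
from h import *
W=vision.read_camera("wrist");h=cv2.cvtColor(W["img"],cv2.COLOR_RGB2HSV)
m=cv2.inRange(h,(0,0,190),(180,90,255))[270:300,210:300]; ys,xs=np.nonzero(m); print(len(xs), xs.mean()+210 if len(xs) else 0, ys.mean()+270 if len(xs) else 0)
S=vision.read_camera("scene")
cv2.imwrite("pics/s6.png",cv2.resize(S["img"][185:245,215:290,::-1],None,fx=9,fy=9,interpolation=cv2.INTER_CUBIC))
E
```

```text
59 246.59322033898306 292.08474576271186
```

View pics/s6.png

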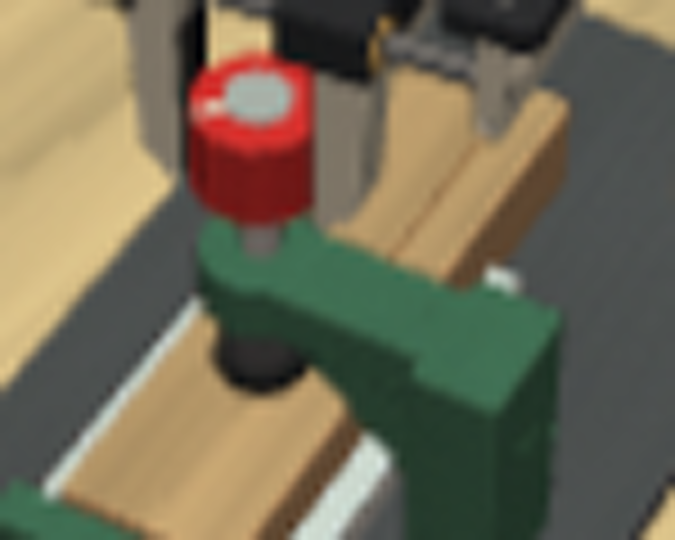

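The knob has turned: its white mark is now at crop (210,105), and the black pad's lower edge at (260,390) is close to the wood. I'll estimate the gap by comparing predicted rows for the pad's edge.

```bash
python3 - <<'E'
from h import *
S=vision.read_camera("scene"); t=np.linspace(0,6.28,73)
def low(z,r): return project(S,np.c_[.5441+r*np.cos(t),-.0457+r*np.sin(t),0*t+z])[:,1].max()
k=.162-2.297*.00573-.016
print("knob bottom pred (crop row)",(low(k,.02)-185+.5)*9)
for g in (0,2,4,6,8): print(g,(low(.05+g/1000,.015)-185+.5)*9)
E
```

```text
knob bottom pred (crop row) 226.33333837131147
0 403.0756825158943
2 398.7498213611024
4 394.4121535469458
6 390.0626297341777
8 385.7012003030976
```

The gap is about 4 mm, so touch should come near 2.9–3.0 rad.

Call:
send_rows:
  series: "0 0 0.0286 0.05 0.2;0 0 0.0286 0.05 0.2;0 0 0.0286 0.05 0.2;0 0 0.0286 0.05 0.2"

```text
time_s: 14.45
position: [0.5449, -0.0445, 0.1294]
eef_rot: [3.141, -0.001, 1.586]
contact_force: [2.3, -0.1, 0.1]
opening: 0.0394
grip_force: 30.0
```

```bash
python3 lg.py
```

```text
[14.45    2.498   0.1653  0.0668  0.1169  0.     29.9989] [ 0.5449 -0.0445]
```

Call:
send_rows:
  series: "0 0 0.0286 0.05 0.2;0 0 0.0286 0.05 0.2"

```text
time_s: 14.65
position: [0.5449, -0.0446, 0.1289]
eef_rot: [3.141, -0.001, 1.486]
contact_force: [1.5, 0.1, 0.6]
opening: 0.0393
grip_force: 30.0
```

```bash
python3 lg.py
```

```text
[14.65    2.598   0.2039  0.0668  0.6466  0.     29.9989] [ 0.5449 -0.0446]
```

Call:
send_rows:
  series: "0 0 0.0286 0.05 0.2;0 0 0.0286 0.05 0.2"

```text
time_s: 14.85
position: [0.545, -0.0445, 0.1283]
eef_rot: [3.141, -0.001, 1.386]
contact_force: [2.5, 0.4, 0.7]
opening: 0.0399
grip_force: 30.0
```

```bash
python3 lg.py
```

```text
[14.85    2.698   0.1744  0.0668  0.6853  0.     29.9989] [ 0.545  -0.0445]
```

Call:
send_rows:
  series: "0 0 0.0286 0.05 0.2;0 0 0.0286 0.05 0.2"

```text
time_s: 15.05
position: [0.545, -0.0446, 0.1277]
eef_rot: [3.141, -0.001, 1.286]
contact_force: [2.2, -0.7, 1.1]
opening: 0.0394
grip_force: 30.0
```

```bash
python3 lg.py
```

```text
[1.50500e+01 2.79800e+00 1.54600e-01 6.68000e-02 1.05070e+00 1.00000e-04
 2.99989e+01] [ 0.545  -0.0446]
```

Call:
send_rows:
  series: "0 0 0.0286 0.05 0.2;0 0 0.0286 0.05 0.2"

```text
time_s: 15.25
position: [0.545, -0.0446, 0.1272]
eef_rot: [3.141, -0.001, 1.186]
contact_force: [0.6, 0.7, 1.2]
opening: 0.0397
grip_force: 30.0
```

```bash
python3 lg.py
```

```text
[15.25    2.898   0.1979  0.0519  1.226   0.     29.9988] [ 0.545  -0.0446]
```

Call:
send_rows:
  series: "0 0 0.0286 0.05 0.2;0 0 0.0286 0.05 0.2"

```text
time_s: 15.45
position: [0.5451, -0.0446, 0.1266]
eef_rot: [3.141, -0.001, 1.086]
contact_force: [1.2, 1.1, 0.5]
opening: 0.0393
grip_force: 30.0
```

```bash
python3 lg.py
```

```text
[1.54500e+01 2.99780e+00 2.50500e-01 2.79000e-02 4.75600e-01 0.00000e+00
 2.99988e+01] [ 0.5451 -0.0446]
```

Call:
send_rows:
  series: "0 0 0.0286 0.05 0.2;0 0 0.0286 0.05 0.2"

```text
time_s: 15.65
position: [0.5451, -0.0446, 0.126]
eef_rot: [3.141, -0.001, 0.986]
contact_force: [1.4, -0.3, 1.0]
opening: 0.0395
grip_force: 30.0
```

```bash
python3 lg.py
```

```text
[1.56500e+01 3.09770e+00 2.41300e-01 4.20000e-03 1.04500e+00 0.00000e+00
 2.99989e+01] [ 0.5451 -0.0446]
```

Touch is plain at about 2.84 rad: joint torque falls 0.024 per 0.1 rad from there. It now stands at about 11–12 N, and 20 N needs about 0.18 rad more.

Call:
send_rows:
  series: "0 0 0.0286 0.05 0.2;0 0 0.0286 0.05 0.2"

```text
time_s: 15.85
position: [0.5451, -0.0447, 0.1255]
eef_rot: [3.141, -0.001, 0.886]
contact_force: [1.0, 0.5, 0.6]
opening: 0.0396
grip_force: 30.0
```

```bash
python3 lg.py
```

```text
[ 1.58500e+01  3.19750e+00  2.89400e-01 -1.95000e-02  6.24500e-01
 -0.00000e+00  2.99989e+01] [ 0.5451 -0.0447]
```

Call:
send_rows:
  series: "0 0 0.023 0.04 0.2;0 0 0.023 0.04 0.2"

```text
time_s: 16.05
position: [0.5451, -0.0447, 0.125]
eef_rot: [3.141, -0.001, 0.807]
contact_force: [1.8, 0.2, 0.8]
opening: 0.0397
grip_force: 30.0
```

```bash
python3 lg.py
```

```text
[16.05    3.277   0.2665 -0.0895  0.8009 -0.     29.9992] [ 0.5451 -0.0447]
```

About 20 N by angle (0.44 rad past touch). I'll settle, open and rise.

Call:
send_rows:
  series: "0 0 0 0 0.2;0 0 0 0 0.2;0 0 0 0 0.8;0 0 0 0 0.8;0 0 0 0 0.8;0 0 0 0 0.8;0 0 -1 0 0.8;0 0 -3 0 0.8;0 0 -4 0 0.8;0 0 -4 0 0.8;0 0 -2 0 0.8;0 0 0 0 0.8"

```text
time_s: 17.25
position: [0.546, -0.0462, 0.2688]
eef_rot: [3.136, -0.005, 0.803]
contact_force: [0.7, -0.8, 0.8]
opening: 0.0746
grip_force: 0.0
```

```bash
python3 st.py; python3 - <<'E'
from h import *
S=vision.read_camera("scene");cv2.imwrite("pics/s9.png",cv2.resize(S["img"][160:290,190:330,::-1],None,fx=4.5,fy=4.5))
E
```

```text
t 17.25 open 0.07456788449354373 grip 0.0 q7 -0.2923085794908824
position [ 0.546  -0.0462  0.2688]
eef_rot [ 3.1357 -0.0047  0.8035]
contact_force [ 0.7156 -0.823   0.7571]
torque [-0.1142  0.102  -0.0334]
```

View pics/s9.png

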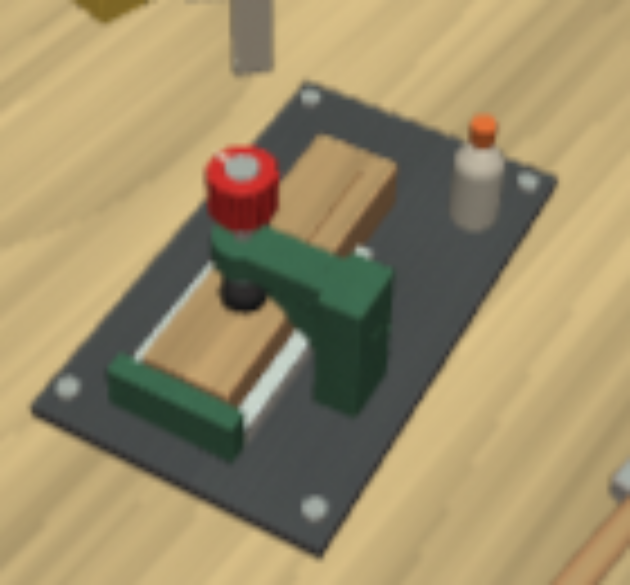

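The wood is against the stop at (185,390), the pad is pressed onto it at (243,292), the knob is down and free at (242,188), and the glue is untouched. I'm handing in.

```bash
python3 -c "
from cell import arm; print(arm.job_done())"
```

```text
the job is handed in; nothing more can be done
None
```

The offcut is home against the stop and clamped at about 20 N (estimated from 0.44 rad of turn past first touch). The knob is released and the job is handed in, but no verdict came back.

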